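# Change over the specimen trays

## Robot

A 6-joint arm with a two-finger parallel gripper is mounted at the origin on the work surface. World frame = base frame: x ahead of the robot, y to its left, z up, the work surface at z = 0. Lengths are in m, angles in rad, forces in N, time in s.
With the tool pointing down it reaches from about 0.4 to 0.825 m from the base axis. Payload 7 kg.
Tool frame: the origin (TCP) lies on the mounting face of the last link; the fingertips stand 178 mm ahead of it and the grasp point (between the pads) lies 159 mm ahead of it; z points along the fingers, y is the direction in which the jaws open and shut (so a half turn about z gives the same grasp; the last joint's range is limited). The gripper opens to 88 mm and grips with 3 to 60 N. Pads are 19 mm wide; open, the fingers measure 130 mm over their backs; the gripper's body (78 mm by 193 mm) begins 47 mm behind the grasp point.
Start: joints at [1.636, 0.359, 0.012, 0, -1.224, -0.288], TCP at [0.149, 0.658, 0.405] pointing down, gripper open.
Joint ranges: [-3.07, 3.07], [-1.43, 2.12], [-1.02, 1.25], [-3.03, 1.67], [-3.05, -0], [-3.03, 3.03]. Speed limits (rad/s): [2.39, 2.39, 3.01, 3.14, 3.14, 3.14].

## Interface

Orientations are given as [roll, pitch, yaw] about the fixed x, y, z axes, in that order (R = Rz(yaw) Ry(pitch) Rx(roll)).
In Python, from station import * gives the robot as it stands.
- The arm moves only by the tool arm_command, never from a script. Its argument "targets" is a list of rows, each a list of 3 entries, a list of its own where there are three numbers: the turn, a rotation vector about the world's x, y, z in rad, then the shift along the world's x, y, z in mm, then the closure, from 0 (fully open) to 1 (shut). In form: [[[wx, wy, wz], [tx, ty, tz], fingers], ...]. A call has 1 to 8 rows; each row shifts and turns the commanded pose from where the row before left it; what a row does not reach is not made up. A row lasts 1/10 s, in which the tool goes at most 50 mm and 8.59 degrees, less where a joint would pass 70% of its speed; a pose out of reach is approached as far as the arm can. A call with a gripper value outside its range is refused whole. The fingers move at their own pace and stop on an object; "squeeze" is the grip in N (left out, the last holds). Time passes only in rows, so rows that do not move let the fingers close. It gives the time, the measured TCP pose, the force and the opening at its end, in the units of the state.
- get_state(): the state, without advancing time (a new reading comes with each control period).
- grab_frame(name): name is "side" or "top" or "wrist"; returns (picture, depth): 480x640x3 uint8, red, green, blue; 480x640 float32, m along the optical axis (not along the pixel's ray), 0 where there is no reading.
- camera_params(name): a dict with "mtx" (3x3 intrinsics, pixels), "k1" (the pictures are not rectified: a ray, as slopes to the right and down, at radius r is drawn at 1 + k1 r^2 times it, then the intrinsics apply), "eye" and "orientation" of the camera in the world. Camera axes: x right, y down, z forward; pixel columns grow to the right and rows downward; lengths in m; the calibration is good to about 2 mm. A picture is of the moment at which its call begins: read the wrist's pose just before it. camera_params takes no time and is no camera call; for the wrist camera it gives the pose at the moment of the call.
- job_done(): hands the job in, once; it reports no verdict.
The state is a dict: "t": time; "q": joint angles; "qd": joint speeds; "joint_efforts": joint torques, N m; "eef_pos": TCP position; "ee_rot": TCP orientation; "force": force on the tool from outside, world axes, zero at the start; "moment": the same for the moment, N m; "width": finger opening in m.
Only numpy, scipy, OpenCV 4.12 (cv2) and the standard library are available. Lean on these libraries where they do the work, as an engineer would, in place of code of your own. Each camera call takes 0.05 s, during which the arm holds its last target.

## Task

On the three-tray rack beside the microscope, first push the empty tray, which was left out, fully home; then hook a fingertip behind the front lip of the tray with the round glass dish and draw it all the way out to its stop, the dish lying flat in it. Work with the fingertips only: do not pinch the lip, and do not pick anything up. Leave the tray with the two jars shut and the other things on the bench where they are.

Things in the scene. Friction and masses are not known exactly. Their poses are not given: they have to be found in the camera images.
- deck: The tray rack: dark steel deck plate 220 mm (x) by 376 mm (y), 10 mm thick, with a 50 mm high rear wall, fixed to the bench; it carries three trays side by side, 118 mm apart. Origin: centre of its underside; x points away from the robot, y left, z up. Neighbouring trays' sides are 22 mm apart.
- empty_tray (a joint): White plastic tray, 96 mm wide, 149 mm long, open on top, sliding on two low rails of the rack; no spring or latch, about 2 N friction, stays where left. Joint value in m: 0 = fully home, 0.100 = drawn out to its solid stop, towards the robot. This is the empty one, found left partly out.
- empty_tray_lip (a point): Middle of the top edge of the rear (inner) face of the tray's upright front lip; moves with the tray. Lip 5 mm thick, 96 mm wide, top 55 mm above the bench, 37 mm above the tray floor. x axis points into the rack (pushed home along +x, drawn out along -x), y left along the lip, z up. Behind it (+x): empty pocket 44 mm deep, 88 mm wide. In front: 3 mm card plate, so the front is 8 mm ahead (-x) of here. Lip of the empty tray.
- dish_tray (a joint): White plastic tray, 96 mm wide, 149 mm long, open on top, sliding on two low rails of the rack; no spring or latch, about 2 N friction, stays where left. Joint value in m: 0 = fully home, 0.100 = drawn out to its solid stop, towards the robot. This is the one with the round glass dish, found home or up to 10 mm out.
- dish_tray_lip (a point): Middle of the top edge of the rear (inner) face of the tray's upright front lip; moves with the tray. Lip 5 mm thick, 96 mm wide, top 55 mm above the bench, 37 mm above the tray floor. x axis points into the rack (pushed home along +x, drawn out along -x), y left along the lip, z up. Behind it (+x): empty pocket 44 mm deep, 88 mm wide. In front: 3 mm card plate, so the front is 8 mm ahead (-x) of here. Lip of the dish's tray.
- dish_tray_bay (a point): Middle of the floor of this tray's rear bay (92 by 88 mm, walls 18 mm high, divider to the lip's pocket 14 mm high), 94 mm behind the lip's rear face, 18 mm above the bench; moves with the tray.
- jar_tray (a joint): White plastic tray, 96 mm wide, 149 mm long, open on top, sliding on two low rails of the rack; no spring or latch, about 2 N friction, stays where left. Joint value in m: 0 = fully home, 0.100 = drawn out to its solid stop, towards the robot. This is the one with the two small jars, found home or within 4 mm of it; to be left shut.
- jar_tray_lip (a point): Middle of the top edge of the rear (inner) face of the tray's upright front lip; moves with the tray. Lip 5 mm thick, 96 mm wide, top 55 mm above the bench, 37 mm above the tray floor. x axis points into the rack (pushed home along +x, drawn out along -x), y left along the lip, z up. Behind it (+x): empty pocket 44 mm deep, 88 mm wide. In front: 3 mm card plate, so the front is 8 mm ahead (-x) of here. Lip of the jars' tray.
- jar_tray_bay (a point): Middle of the floor of this tray's rear bay (92 by 88 mm, walls 18 mm high, divider to the lip's pocket 14 mm high), 94 mm behind the lip's rear face, 18 mm above the bench; moves with the tray.
- dish: Round covered glass dish, 72 mm across, 18 mm high, about 0.1 kg, lying loose in the bay of its tray. Origin: centre of its underside, 18 mm above the bench.
- jar_a: Small clear jar with white cap, 36 mm across, 50 mm high, loose in its tray. Origin: centre of its underside.
- jar_b: A second small jar like jar_a.
- specimen_jar: Clear jar with white lid, 67 mm across, 75 mm high, on the bench left of the rack. Origin: centre of its underside.
- vial: Small capped vial, 29 mm across, 60 mm high, on the bench at the left front of the rack. Origin: centre of its underside.
- tall_vial: Capped vial, 32 mm across, 80 mm high, on the bench left of the rack, towards the back. Origin: centre of its underside.
- wash_bottle: White bottle, 56 mm across, 150 mm high, on the bench right of the rack, towards the back. Origin: centre of its underside.
- pin_block: White foam block with thin pins (60 by 90 by 22 mm, pins to 50 mm), on the bench right of the rack. Origin: centre of its underside.
- forceps: Steel forceps, 110 mm long, 8 mm high, lying on the bench at the right front of the rack. Origin: centre of the underside, x along its length.
There are look-alikes about, which are no part of the job. What is shaped like the jar_b but purple is not meant. Leave any turquoise look-alike of the jar_a alone.

How it is judged:
By the outcome, as a careful person would: the job done as asked, in the order asked, and still so for the second after the job is handed in, with the robot touching nothing.
It also fails if it takes over 48 s, if anything falls off the work surface, if the arm or the gripper's body presses on something with over 40 N, if the wrist force passes 120 N, or if a joint passes its speed limit or range.

## Working session

There is one attempt and no reset: what is moved stays moved. The work goes in short steps, Python scripts to look and compute and a tool call to move; the robot and the scene stay as the last step left them, time stands still between calls to the robot, and variables do not carry over. Pictures are saved under pics/ and viewed, and the job is handed in when it is done.

Besides the shell and the picture viewer there is one more tool, called after "Request:" as name(argument=value, ...), one argument or row to a line, values as JSON. arm_command: Moves the arm, as the interface text tells. Its arguments: {"type":"object","properties":{"targets":{"type":"array"},"squeeze":{"type":"number"}},"required":["targets"]}

```bash
ls; mkdir -p pics; cat > h.py <<'E'
from station import *
import numpy as np, cv2
from scipy.spatial.transform import Rotation as R
def save(n,im): cv2.imwrite('pics/'+n,cv2.cvtColor(im,cv2.COLOR_RGB2BGR))
E
python3 - <<'E'
from h import *
s=get_state();print(s)
for n in('side','top'):
    im,d=grab_frame(n);p=camera_params(n);print(n,p);save(n+'0.png',im);np.savez('/tmp/'+n+'0.npz',im=im,d=d)
E
```

```text
pics
{'t': 0.0, 'q': array([ 1.63606990e+00,  3.59373156e-01,  1.10883932e-02, -3.54660008e-04,
       -1.22409601e+00, -2.88080027e-01]), 'qd': array([-0.00087914, -0.00036001, -0.00084704,  0.00011354, -0.00070574,
       -0.00040141]), 'joint_efforts': array([-9.23497246e-04, -5.82717991e+01,  2.93057799e+01,  6.99729323e+00,
        7.03147991e-03, -1.64432313e-04]), 'eef_pos': array([0.14912294, 0.65812881, 0.40374337]), 'ee_rot': array([ 3.13997877e+00, -1.30537817e-04, -2.22927120e-01]), 'force': array([ 0.38197212,  0.29342289, -0.36717224]), 'moment': array([-0.00728444, -0.03382668,  0.00990459]), 'width': 0.08806395176314392}
side {'mtx': array([[468.0207312 ,   0.        , 317.28384854],
       [  0.        , 468.0207312 , 234.76634975],
       [  0.        ,   0.        ,   1.        ]]), 'k1': -0.026306385362471395, 'eye': array([ 0.57780983, -0.68482815,  0.56743639]), 'orientation': array([-2.19692831, -0.01660571, -0.05883067])}
top {'mtx': array([[453.93471844,   0.        , 314.87506895],
       [  0.        , 453.93471844, 237.73141174],
       [  0.        ,   0.        ,   1.        ]]), 'k1': 0.021030497955228482, 'eye': array([0.43710664, 0.00271169, 1.03183053]), 'orientation': array([-2.92720802, -0.00361181, -1.54971233])}
```

View pics/top0.png

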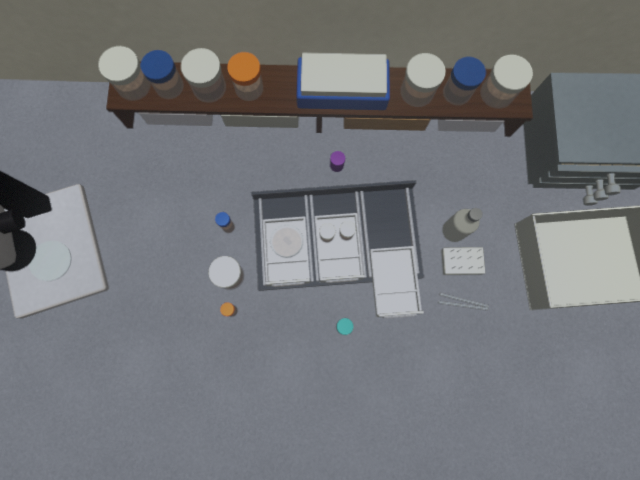

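View pics/side0.png

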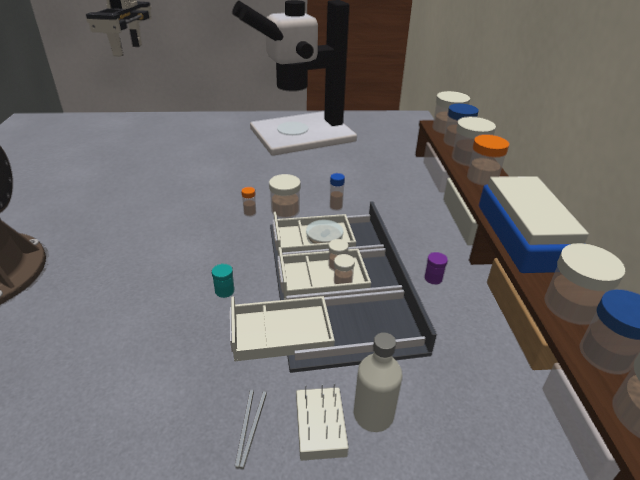

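```bash
cat >> h.py <<'E'
def ray(n,p,uv):
    K=p['mtx'];x=(np.asarray(uv,float)-[K[0,2],K[1,2]])/[K[0,0],K[1,1]]
    s=x.copy()
    for _ in range(8): s=x/(1+p['k1']*(s**2).sum(-1,keepdims=True))
    return s
def cloud(p,d):
    v,u=np.mgrid[:480,:640];s=ray('',p,np.stack([u,v],-1).reshape(-1,2))
    c=np.c_[s,np.ones(len(s))]*d.reshape(-1,1)
    return (R.from_euler('xyz',p['orientation']).apply(c)+p['eye']).reshape(480,640,3)
def plane(p,uv,z):
    s=ray('',p,np.atleast_2d(uv));c=R.from_euler('xyz',p['orientation']).apply(np.c_[s,np.ones(len(s))])
    return p['eye']+c*((z-p['eye'][2])/c[:,2:])
E
python3 - <<'E'
from h import *
for n in('top','side'):
    f=np.load(f'/tmp/{n}0.npz');P=cloud(camera_params(n),f['d']);im=f['im']
    print(n,'bench z',np.median(P[380:420,150:250,2]))
    crop=im[175:345,190:500] if n=='top' else im[160:370,190:450]
    save(n+'c.png',cv2.resize(crop,None,fx=2.5 if n=='top' else 2.8,fy=2.5 if n=='top' else 2.8,interpolation=cv2.INTER_CUBIC))
    m=(f['d']>0)&(P[...,2]>.045)&(P[...,2]<.062)&(P[...,0]>.3)&(P[...,0]<.6)&(abs(P[...,1])<.25)
    m=m.astype(np.uint8)
    k,l,st,c=cv2.connectedComponentsWithStats(m)
    for i in range(1,k):
        if st[i,4]>15:
            q=P[l==i];print(st[i],np.round(q.min(0),3),np.round(q.max(0),3),np.round(np.median(q,0),3))
p=camera_params('top')
print(plane(p,[[258,289],[422,278],[253,190],[414,184]],.01))
E
```

```text
top bench z 0.0010587503669517995
[320 275  44   6 140] [ 0.557 -0.102  0.045] [ 0.57  -0.009  0.059] [ 0.564 -0.056  0.055]
[265 279  45   7 150] [0.545 0.014 0.045] [0.558 0.109 0.06 ] [0.552 0.061 0.055]
[220 302  15  14 117] [0.478 0.173 0.046] [0.505 0.201 0.062] [0.492 0.186 0.061]
[378 311  46   6 135] [ 0.484 -0.23   0.045] [ 0.496 -0.134  0.06 ] [ 0.49  -0.182  0.055]
[336 318  17  17 222] [ 0.444 -0.079  0.046] [ 0.477 -0.045  0.056] [ 0.461 -0.062  0.051]
side bench z -0.0003090984404209851
[242 187  14  13 139] [0.476 0.167 0.045] [0.504 0.197 0.062] [0.49  0.177 0.058]
[270 189  30  13 193] [0.536 0.157 0.045] [0.598 0.191 0.062] [0.568 0.165 0.053]
[274 212   7  32  95] [0.546 0.01  0.045] [0.559 0.104 0.057] [0.553 0.048 0.054]
[279 247   8  40 135] [ 0.557 -0.107  0.045] [ 0.569 -0.012  0.057] [ 0.562 -0.065  0.054]
[212 263  21  16 257] [ 0.443 -0.084  0.045] [ 0.477 -0.049  0.052] [ 0.46  -0.069  0.05 ]
[230 296   6  52 194] [ 0.482 -0.233  0.045] [ 0.496 -0.135  0.057] [ 0.49  -0.189  0.054]
[[ 0.53899572  0.12895003  0.01      ]
 [ 0.57182999 -0.24020344  0.01      ]
 [ 0.77145247  0.15182416  0.01      ]
 [ 0.79468831 -0.22778178  0.01      ]]
```

View pics/topc.png

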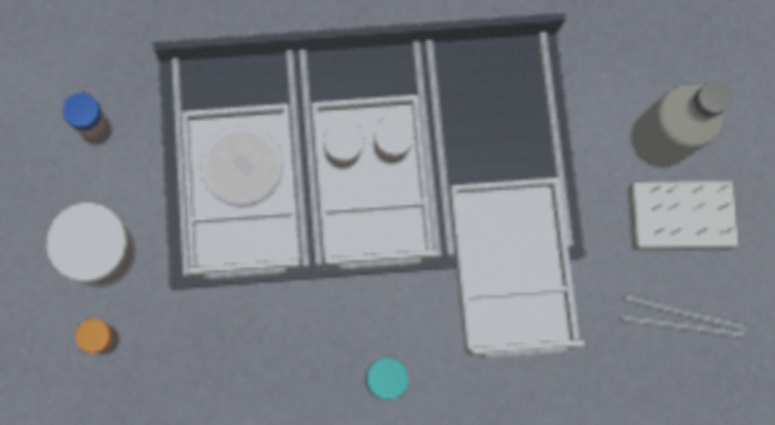

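View pics/sidec.png

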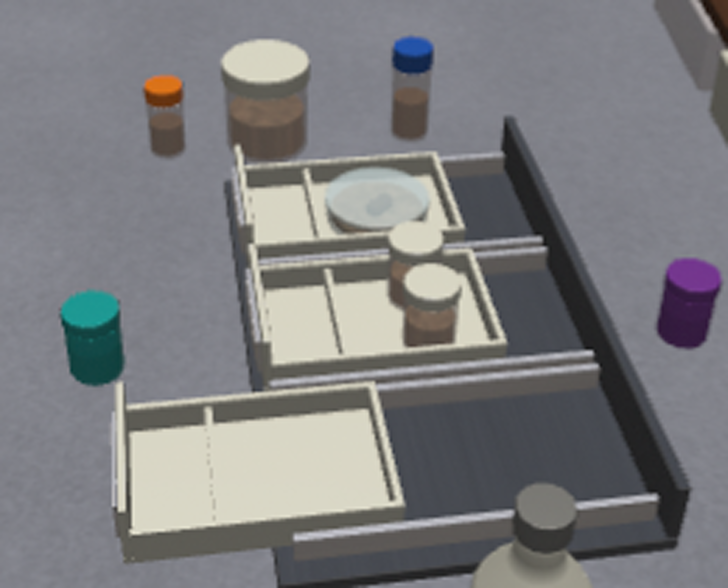

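```bash
python3 - <<'E'
from h import *
yaws=[]
for n in('top','side'):
    f=np.load(f'/tmp/{n}0.npz');P=cloud(camera_params(n),f['d'])
    ok=f['d']>0
    q=P[ok&(P[...,2]>.1)&(P[...,1]>.3)&(P[...,0]>.25)&(P[...,1]<1)]
    q=q[q[:,0]<1.2]
    if len(q): print(n,'tall left stuff',[np.percentile(q,a,axis=0).round(3) for a in(1,50,99)])
    q=P[ok&(P[...,2]>.1)&(P[...,1]<-.25)&(P[...,1]>-.45)&(P[...,0]>.5)&(P[...,0]<.8)]
    print('bottle',np.percentile(q,2,axis=0).round(3),np.percentile(q,98,axis=0).round(3))
    # rear wall 
    for nm,y0,x0 in(('dish',.061,.552),('jar',-.056,.564),('empty',-.182,.49)):
        m=ok&(P[...,2]>.05)&(P[...,2]<.058)&(abs(P[...,1]-y0)<.055)&(abs(P[...,0]-x0)<.02)
        q=P[m];a=np.polyfit(q[:,1],q[:,0],1);yaws.append(-a[0])
        print(n,nm,'yaw',-a[0],len(q))
        # perpendicular coordinates
        th=.0885;ex=np.array([np.cos(th),np.sin(th)]);ey=np.array([-ex[1],ex[0]])
        print('   u',np.percentile(q[:,:2]@ex,[3,50,97]).round(4),'v',np.percentile(q[:,:2]@ey,[1,99]).round(4), 'mid',((q[:,:2]@ey).min()+(q[:,:2]@ey).max())/2)
p=camera_params('top')
# dish centre check via px
print(plane(p,[[287,242]],.036))
E
```

```text
top tall left stuff [array([0.55 , 0.308, 0.1  ]), array([0.95 , 0.436, 0.179]), array([1.017, 0.635, 0.279])]
bottle [ 0.665 -0.335  0.101] [ 0.705 -0.298  0.153]
top dish yaw 0.09541084764368439 96
   u [0.554  0.5564 0.5589] v [-0.0348  0.06  ] mid 0.012540053505411545
top jar yaw 0.10138055795006386 101
   u [0.5544 0.5569 0.5595] v [-0.152  -0.0586] mid -0.10542876853232133
top empty yaw 0.09735890251366722 102
   u [0.4701 0.4724 0.4748] v [-0.2722 -0.1763] mid -0.22456695676460525
side tall left stuff [array([0.462, 0.311, 0.105]), array([0.643, 0.552, 0.245]), array([1.007, 0.643, 0.359])]
bottle [ 0.666 -0.341  0.1  ] [ 0.703 -0.31   0.15 ]
side dish yaw 0.10047935936665092 80
   u [0.5523 0.5547 0.5574] v [-0.0385  0.0545] mid 0.008344327258981172
side jar yaw 0.09645275740461459 117
   u [0.5529 0.5552 0.5577] v [-0.1568 -0.0618] mid -0.10906915592331769
side empty yaw 0.09959232881126946 171
   u [0.468  0.471  0.4727] v [-0.2745 -0.1801] mid -0.2264488121585702
[[0.64280992 0.06590377 0.036     ]]
```

Request:
arm_command(
  targets=[
    [[0,0,0.04],[25,-41,0],1],
    [[0,0,0.04],[25,-41,0],1],
    [[0,0,0.04],[25,-41,0],1],
    [[0,0,0.04],[25,-41,0],1],
    [[0,0,0.04],[25,-41,0],1],
    [[0,0,0.04],[25,-41,0],1],
    [[0,0,0.04],[25,-41,0],1],
    [[0,0,0.04],[25,-41,0],1],
  ],
  squeeze=5,
)

```text
t: 0.9
eef_pos: [0.3496, 0.3283, 0.4046]
ee_rot: [-3.142, 0.0, 0.099]
force: [1.2, 1.1, 0.7]
width: 0.0291
```

Request:
arm_command(
  targets=[
    [[0,0,0],[23,-43,0],1],
    [[0,0,0],[23,-43,0],1],
    [[0,0,0],[23,-43,0],1],
    [[0,0,0],[4,-43,-10],1],
    [[0,0,0],[4,-43,-10],1],
    [[0,0,0],[4,-43,-10],1],
    [[0,0,0],[4,-43,-10],1],
    [[0,0,0],[4,-43,-10],1],
  ],
)

```text
t: 1.7
eef_pos: [0.4377, -0.0155, 0.3544]
ee_rot: [-3.141, -0.0, 0.098]
force: [0.8, 0.7, 0.1]
width: 0.0005
```

Request:
arm_command(
  targets=[
    [[0,0,0],[4,-43,-10],1],
    [[0,0,0],[4,-43,-10],1],
    [[0,0,0],[4,-43,-10],1],
    [[0,0,0],[0,-43,-10],1],
    [[0,0,0],[0,0,0],1],
    [[0,0,0],[0,0,0],1],
  ],
)

```text
t: 2.3
eef_pos: [0.4497, -0.1867, 0.314]
ee_rot: [-3.141, 0.002, 0.094]
force: [-1.0, 0.5, 1.1]
width: 0.0006
```

```bash
python3 - <<'E'
from h import *
p=camera_params('wrist');im,d=grab_frame('wrist');save('w1.png',im);P=cloud(p,d)
print(p['eye'],p['orientation'])
th=.0975;ex=np.array([np.cos(th),np.sin(th)]);ey=np.array([-ex[1],ex[0]])
m=(d>0)&(P[...,2]>.049)&(P[...,2]<.06)
k,l,st,c=cv2.connectedComponentsWithStats(m.astype(np.uint8))
for i in range(1,k):
    if st[i,4]>100:
        q=P[l==i];print(st[i],'u',np.percentile(q[:,:2]@ex,[2,50,98]).round(4),'v',np.percentile(q[:,:2]@ey,[1,99]).round(4),'z',np.median(q[:,2]),'yaw',-np.polyfit(q[:,1],q[:,0],1)[0])
print(get_state()['force'])
E
```

```text
[ 0.52050552 -0.18127048  0.29377185] [ 2.87440773e+00 -1.33163495e-03 -1.47669326e+00]
[  30   22  169   17 1871] u [0.5537 0.5558 0.5587] v [-0.1609 -0.0673] z 0.054212800825128665 yaw 0.09575907071887854
[ 243  176  160    9 1417] u [0.4683 0.4709 0.473 ] v [-0.278  -0.1849] z 0.054703773278526824 yaw 0.09504312568559324
[ 104  181   55   55 1977] u [0.4375 0.4531 0.4687] v [-0.1267 -0.0946] z 0.0498019061907467 yaw 0.00780075594391556
[0.28857755 0.46221613 0.26696445]
```

View pics/w1.png

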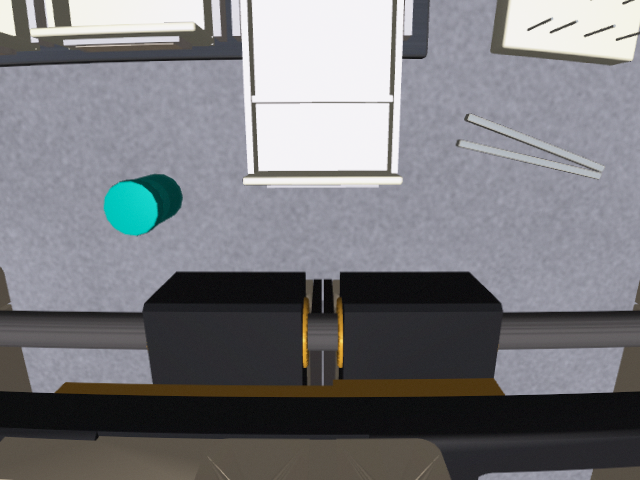

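Request:
arm_command(
  targets=[
    [[0,0,0],[0,0,-34],1],
    [[0,0,0],[0,0,-34],1],
    [[0,0,0],[0,0,-33],1],
    [[0,0,0],[0,0,0],1],
    [[0,0,0],[10,1,0],1],
    [[0,0,0],[7,0.7,0],1],
    [[0,0,0],[5,0.5,0],1],
    [[0,0,0],[5,0.5,0],1],
  ],
)

```text
t: 3.15
eef_pos: [0.4778, -0.1828, 0.2148]
ee_rot: [3.141, -0.001, 0.097]
force: [-2.9, -1.3, 2.4]
width: 0.0004
```

Request:
arm_command(
  targets=[
    [[0,0,0],[8,0.8,0],1],
    [[0,0,0],[8,0.8,0],1],
    [[0,0,0],[8,0.8,0],1],
    [[0,0,0],[8,0.8,0],1],
    [[0,0,0],[8,0.8,0],1],
  ],
)

```text
t: 3.65
eef_pos: [0.5178, -0.179, 0.2136]
ee_rot: [3.142, 0.0, 0.097]
force: [-2.8, -0.9, 2.6]
width: 0.0005
```

Request:
arm_command(
  targets=[
    [[0,0,0],[8,0.8,0],1],
    [[0,0,0],[8,0.8,0],1],
    [[0,0,0],[8,0.8,0],1],
    [[0,0,0],[5,0.5,0],1],
    [[0,0,0],[3,0.3,0],1],
    [[0,0,0],[2,0.2,0],1],
  ],
)

```text
t: 4.25
eef_pos: [0.5514, -0.1756, 0.2135]
ee_rot: [-3.142, 0.0, 0.097]
force: [-2.3, -1.5, 0.5]
width: 0.0009
```

Request:
arm_command(
  targets=[
    [[0,0,0],[2,0.2,0],1],
    [[0,0,0],[2,0.2,0],1],
  ],
)

```text
t: 4.45
eef_pos: [0.555, -0.1753, 0.2136]
ee_rot: [-3.142, 0.0, 0.097]
force: [-1.3, -2.2, -0.1]
width: 0.001
```

Request:
arm_command(
  targets=[
    [[0,0,0],[1.5,0.15,0],1],
    [[0,0,0],[1.5,0.15,0],1],
  ],
)

```text
t: 4.65
eef_pos: [0.5581, -0.1749, 0.2136]
ee_rot: [-3.142, 0.0, 0.097]
force: [-2.3, -2.3, -0.3]
width: 0.0003
```

Request:
arm_command(
  targets=[
    [[0,0,0],[1,0.1,0],1],
    [[0,0,0],[1,0.1,0],1],
  ],
)

```text
t: 4.85
eef_pos: [0.5602, -0.1747, 0.2136]
ee_rot: [-3.142, 0.0, 0.097]
force: [-2.1, -2.4, -0.9]
width: 0.0006
```

Request:
arm_command(
  targets=[
    [[0,0,0],[1,0.1,0],1],
  ],
)

```text
t: 4.95
eef_pos: [0.5612, -0.1746, 0.2136]
ee_rot: [-3.142, 0.0, 0.097]
force: [-1.6, -1.9, -1.4]
width: 0.0004
```

Request:
arm_command(
  targets=[
    [[0,0,0],[1,0.1,0],1],
  ],
)

```text
t: 5.05
eef_pos: [0.5622, -0.1745, 0.2136]
ee_rot: [-3.142, 0.0, 0.097]
force: [-1.9, -1.6, -1.7]
width: 0.0009
```

Request:
arm_command(
  targets=[
    [[0,0,0],[1,0.1,0],1],
    [[0,0,0],[0.5,0,0],1],
  ],
)

```text
t: 5.25
eef_pos: [0.5628, -0.1745, 0.2135]
ee_rot: [-3.141, 0.002, 0.097]
force: [-7.4, -1.6, 3.4]
width: 0.0007
```

Request:
arm_command(
  targets=[
    [[0,0,0],[1,0.1,0],1],
  ],
)

```text
t: 5.35
eef_pos: [0.5631, -0.1745, 0.2135]
ee_rot: [-3.141, 0.004, 0.097]
force: [-10.5, -1.5, 7.1]
width: 0.0002
```

Request:
arm_command(
  targets=[
    [[0,0,0],[1,0.1,0],1],
  ],
)

```text
t: 5.45
eef_pos: [0.5635, -0.1744, 0.2134]
ee_rot: [-3.141, 0.006, 0.097]
force: [-12.5, -2.0, 10.1]
width: 0.0007
```

Request:
arm_command(
  targets=[
    [[0,0,0],[-10,-1,0],1],
    [[0,0,0],[-15,-1.5,0],1],
    [[0,0,0],[0,0,35],1],
    [[0,0,0],[0,0,45],1],
    [[0,0,0],[0,35,20],1],
    [[0,0,0],[-10,40,0],1],
    [[0,0,0],[-10,40,0],1],
    [[0,0,0],[0,0,0],1],
  ],
)

```text
t: 6.25
eef_pos: [0.5202, -0.0583, 0.3148]
ee_rot: [-3.14, -0.004, 0.101]
force: [1.1, 0.2, 0.4]
width: 0.0004
```

```bash
cat > w.py <<'E'
from h import *
import sys
p=camera_params('wrist');im,d=grab_frame('wrist');save(sys.argv[1],im);P=cloud(p,d)
th=.0975;ex=np.array([np.cos(th),np.sin(th)]);ey=np.array([-ex[1],ex[0]])
m=(d>0)&(P[...,2]>.049)&(P[...,2]<.06)
k,l,st,c=cv2.connectedComponentsWithStats(m.astype(np.uint8))
for i in range(1,k):
    if st[i,4]>100:
        q=P[l==i];print(st[i],'u',np.percentile(q[:,:2]@ex,[2,50,98]).round(4),'v',np.percentile(q[:,:2]@ey,[1,99]).round(4),'z',np.median(q[:,2]).round(4),'yaw',-np.polyfit(q[:,1],q[:,0],1)[0].round(4))
s=get_state();print(s['t'],s['eef_pos'],s['force'])
E
python3 w.py w2.png
```

```text
[338   0  52  23 175] u [0.643  0.645  0.6536] v [-0.1452 -0.1185] z 0.0527 yaw -0.1293
[266   2  49  23 166] u [0.6416 0.6434 0.6511] v [-0.1049 -0.0795] z 0.0524 yaw 0.3456
[ 442  168  157   11 1389] u [0.5575 0.5602 0.5624] v [-0.2772 -0.1833] z 0.0547 yaw 0.0965
[  59  171  156   10 1384] u [0.5546 0.5573 0.5596] v [-0.0427  0.0506] z 0.0544 yaw 0.0939
[ 249  173  159    9 1416] u [0.5541 0.5566 0.5588] v [-0.1594 -0.0667] z 0.0547 yaw 0.1004
6.3 [ 0.52065768 -0.05957839  0.31464059] [ 0.66674783 -0.7470495   0.82844931]
```

View pics/w2.png

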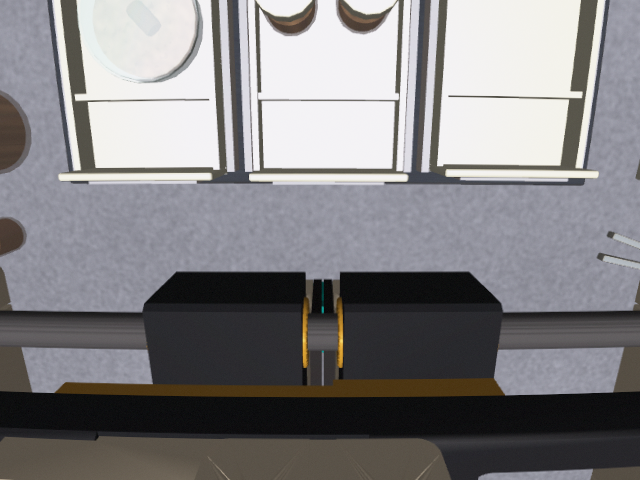

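Request:
arm_command(
  targets=[
    [[0,0,0],[19,40,0],1],
    [[0,0,0],[19,40,0],1],
    [[0,0,-0.003],[20,40,0],1],
    [[0,0,0],[0,0,0],1],
    [[0,0,0],[0,0,0],1],
    [[0,0,0],[0,0,-35],1],
    [[0,0,0],[0,0,0],1],
  ],
)

```text
t: 7.0
eef_pos: [0.5769, 0.0566, 0.2752]
ee_rot: [3.141, 0.006, 0.092]
force: [-1.4, 0.1, -0.8]
width: 0.0005
```

```bash
python3 - <<'E'
from h import *
s=get_state();print(s['eef_pos'],s['ee_rot'],s['force'])
im,d=grab_frame('side');save('s2.png',cv2.resize(im[150:370,190:450],None,fx=2.7,fy=2.7))
E
```

```text
[0.57690131 0.05662613 0.27520652] [3.1407521  0.00605397 0.09202476] [-1.41793468  0.12643452 -0.7693647 ]
```

View pics/s2.png

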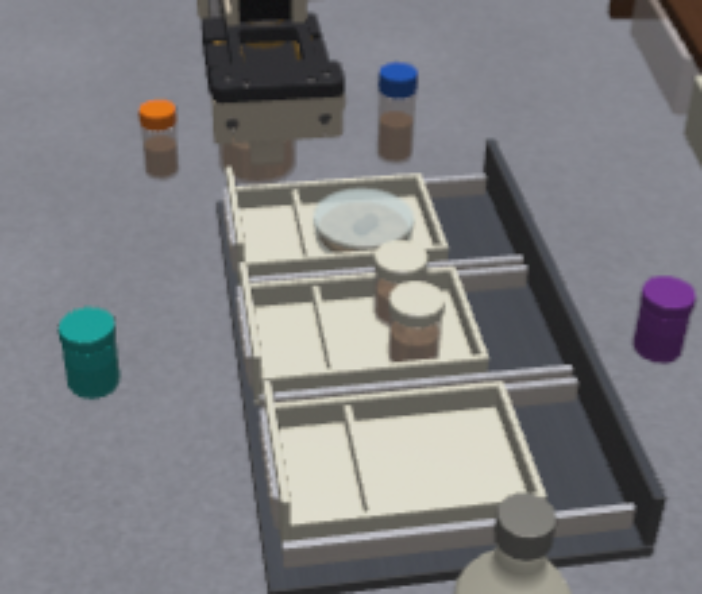

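Request:
arm_command(
  targets=[
    [[0,0,0.005],[0,0,-25],1],
    [[0,0,0],[0,0,-25],1],
    [[0,0,0],[0,0,-12],1],
    [[0,0,0],[0,0,-6],1],
    [[0,0,0],[0,0,0],1],
  ],
)

```text
t: 7.55
eef_pos: [0.5789, 0.058, 0.2109]
ee_rot: [3.141, 0.0, 0.099]
force: [0.2, -0.0, 0.5]
width: 0.0007
```

Request:
arm_command(
  targets=[
    [[0,0,0],[0,0,-4],1],
    [[0,0,0],[0,0,0],1],
    [[0,0,0],[-4,-0.4,0],1],
    [[0,0,0],[-4,-0.4,0],1],
    [[0,0,0],[-2,-0.2,0],1],
    [[0,0,0],[-2,-0.2,0],1],
    [[0,0,0],[-2,-0.2,0],1],
    [[0,0,0],[-2,-0.2,0],1],
  ],
)

```text
t: 8.35
eef_pos: [0.5629, 0.0568, 0.207]
ee_rot: [-3.141, -0.001, 0.099]
force: [2.1, -0.9, 1.2]
width: 0.0007
```

Request:
arm_command(
  targets=[
    [[0,0,0],[-3,-0.3,0],1],
    [[0,0,0],[-4,-0.4,0],1],
    [[0,0,0],[-5,-0.5,0],1],
    [[0,0,0],[-5,-0.5,0],1],
    [[0,0,0],[-5,-0.5,0],1],
    [[0,0,0],[-5,-0.5,0],1],
    [[0,0,0],[-5,-0.5,0],1],
    [[0,0,0],[-5,-0.5,0],1],
  ],
)

```text
t: 9.15
eef_pos: [0.5253, 0.053, 0.2067]
ee_rot: [-3.141, -0.0, 0.099]
force: [2.1, 1.2, 1.9]
width: 0.0005
```

Request:
arm_command(
  targets=[
    [[0,0,0],[-5,-0.5,0],1],
    [[0,0,0],[-5,-0.5,0],1],
    [[0,0,0],[-5,-0.5,0],1],
    [[0,0,0],[-5,-0.5,0],1],
    [[0,0,0],[-5,-0.5,0],1],
    [[0,0,0],[-5,-0.5,0],1],
    [[0,0,0],[-5,-0.5,0],1],
    [[0,0,0],[-4,-0.4,0],1],
  ],
)

```text
t: 9.95
eef_pos: [0.4862, 0.049, 0.2066]
ee_rot: [3.142, 0.0, 0.099]
force: [2.6, 2.4, -0.5]
width: 0.0005
```

Request:
arm_command(
  targets=[
    [[0,0,0],[-3,-0.3,0],1],
    [[0,0,0],[-2,-0.2,0],1],
    [[0,0,0],[-2,-0.2,0],1],
    [[0,0,0],[-2,-0.2,0],1],
  ],
)

```text
t: 10.35
eef_pos: [0.4775, 0.0481, 0.2066]
ee_rot: [3.141, 0.0, 0.099]
force: [0.6, 2.9, 0.0]
width: 0.0005
```

Request:
arm_command(
  targets=[
    [[0,0,0],[-2,-0.2,0],1],
    [[0,0,0],[-2,-0.2,0],1],
  ],
)

```text
t: 10.55
eef_pos: [0.4735, 0.0477, 0.2066]
ee_rot: [3.142, 0.0, 0.099]
force: [1.0, 1.0, -1.3]
width: 0.0009
```

Request:
arm_command(
  targets=[
    [[0,0,0],[-1.5,-0.15,0],1],
  ],
)

```text
t: 10.65
eef_pos: [0.472, 0.0476, 0.2066]
ee_rot: [3.142, 0.0, 0.099]
force: [1.8, 1.5, -0.7]
width: 0.0005
```

u = 0.474; the stop should come within a few mm.

Request:
arm_command(
  targets=[
    [[0,0,0],[-1,-0.1,0],1],
    [[0,0,0],[-1,-0.1,0],1],
  ],
)

```text
t: 10.85
eef_pos: [0.4703, 0.0475, 0.2067]
ee_rot: [-3.142, -0.001, 0.099]
force: [6.0, -0.9, -4.1]
width: 0.0007
```

Request:
arm_command(
  targets=[
    [[0,0,0],[-1,-0.1,0],1],
  ],
)

```text
t: 10.95
eef_pos: [0.47, 0.0475, 0.2068]
ee_rot: [-3.141, -0.002, 0.1]
force: [10.1, -2.4, -7.8]
width: 0.0005
```

Request:
arm_command(
  targets=[
    [[0,0,0],[-1,-0.1,0],1],
  ],
)

```text
t: 11.05
eef_pos: [0.4697, 0.0476, 0.207]
ee_rot: [-3.141, -0.004, 0.1]
force: [12.2, -3.2, -9.1]
width: 0.0006
```

Request:
arm_command(
  targets=[
    [[0,0,0],[-1,-0.1,0],1],
  ],
)

```text
t: 11.15
eef_pos: [0.4694, 0.0477, 0.2072]
ee_rot: [-3.141, -0.005, 0.101]
force: [16.3, -4.6, -11.9]
width: 0.0005
```

Request:
arm_command(
  targets=[
    [[0,0,0],[4,0.4,0],1],
    [[0,0,0],[6,0.6,0],1],
    [[0,0,0],[5,0.5,0],1],
    [[0,0,0],[0,0,0],1],
    [[0,0,0],[0,0,20],1],
    [[0,0,0],[0,0,40],1],
    [[0,0,0],[0,0,45],1],
    [[0,0,0],[0,0,45],1],
  ],
)

```text
t: 11.95
eef_pos: [0.4815, 0.0484, 0.358]
ee_rot: [3.141, 0.002, 0.099]
force: [1.1, 0.1, -0.2]
width: 0.0008
```

Request:
arm_command(
  targets=[
    [[0,0,0],[-20,0,30],1],
    [[0,0,0],[-20,35,20],1],
    [[0,0,0],[-20,40,0],1],
    [[0,0,0],[-10,45,0],1],
    [[0,0,0],[-10,45,0],1],
    [[0,0,0],[-10,45,0],1],
    [[0,0,0],[-10,45,0],1],
    [[0,0,0],[0,0,0],1],
  ],
)

```text
t: 12.75
eef_pos: [0.3811, 0.3076, 0.4062]
ee_rot: [3.141, 0.0, 0.103]
force: [0.5, -0.8, -1.1]
width: 0.0004
```

```bash
python3 - <<'E'
from h import *
s=get_state();print(s['t'],s['eef_pos'],s['force'])
th=.0975;ex=np.array([np.cos(th),np.sin(th)]);ey=np.array([-ex[1],ex[0]])
for n in('top','side'):
    im,d=grab_frame(n);P=cloud(camera_params(n),d)
    save(n+'3.png',cv2.resize(im[150:350,190:500],None,fx=2.5,fy=2.5))
    u=P[...,:2]@ex;v=P[...,:2]@ey
    for nm,v0,a in(('dish',.004,.4),('jar',-.114,.53),('empty',-.23,.4)):
        m=(d>0)&(P[...,2]>.05)&(P[...,2]<.058)&(abs(v-v0)<.045)&(u>a)&(u<.58)
        print(n,nm,np.percentile(u[m],[5,50,95]).round(4),m.sum())
    im0=np.load(f'/tmp/{n}0.npz')['im']
    print(n,'changed px outside')
    df=(cv2.absdiff(im,im0).max(2)>40).astype(np.uint8)
    k,l,st,c=cv2.connectedComponentsWithStats(df)
    print([list(map(int,x)) for x in st[1:] if x[4]>25])
E
```

```text
12.75 [0.38108752 0.30760802 0.40620307] [ 0.51042731 -0.81772492 -1.10865303]
top dish [0.4572 0.4595 0.4618] 95
top jar [0.5536 0.5556 0.5582] 97
top empty [0.5568 0.5591 0.5616] 99
top changed px outside
[[366, 208, 47, 41, 1653], [263, 216, 46, 46, 1836], [373, 248, 39, 4, 57], [373, 272, 50, 44, 1660], [266, 281, 47, 49, 1982], [0, 338, 173, 106, 11354]]
side dish [0.455  0.457  0.4588] 66
side jar [0.552  0.5542 0.5565] 102
side empty [0.5553 0.5574 0.5598] 148
side changed px outside
[[86, 0, 64, 30, 787], [162, 1, 43, 11, 328], [162, 16, 47, 46, 1064], [130, 29, 9, 18, 116], [201, 29, 7, 9, 47], [0, 146, 13, 67, 489], [223, 211, 72, 50, 1813], [298, 214, 58, 33, 1143], [317, 291, 76, 50, 2329], [230, 296, 68, 65, 3231]]
```

View pics/top3.png

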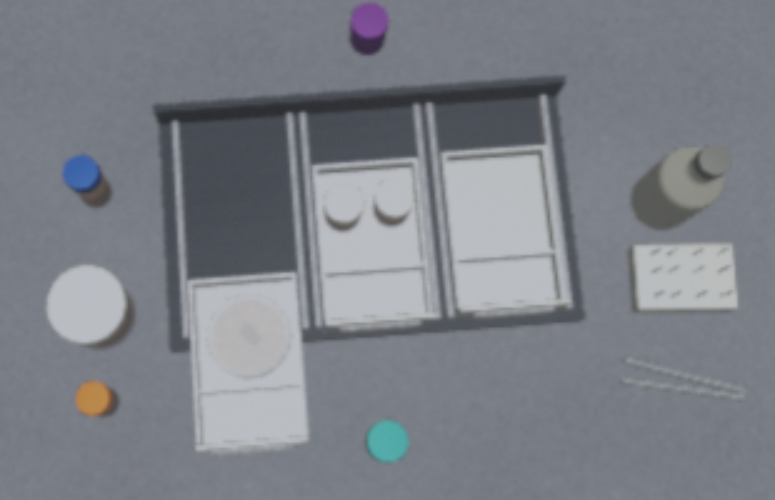

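View pics/side3.png

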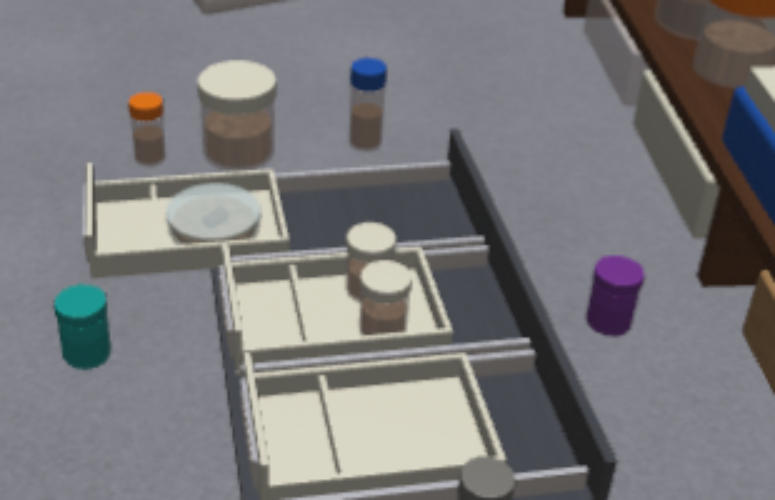

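The dish lies flat in its tray (crop pixel 250,335), about 100 mm out. The empty tray is home, and nothing else has changed.

```bash
python3 -c "
from station import *
print(job_done())"
```

```text
the job is handed in; nothing more can be done
None
```

I did both steps in order and handed the job in at about 13 s of the 48 s allowed.

- **Empty tray:** I pushed it about 90 mm with closed fingertips on its front until it met its stop, at about 12 N along the push.
- **Dish tray:** I lowered the closed fingertips into the pocket behind its lip. I drew it out slowly until it met its stop, at about 16 N along the draw, then backed off and moved clear.

**Last checks**
- **Travel:** The dish tray's lip is about 100 mm further out than the empty tray's. The top view gives 99.6 mm and the side view 100.4 mm.
- **Dish:** It lies flat in its bay in both views.
- **Jar tray:** Its lip measures about 3 mm further out than the empty tray's. It was found that way, and I left it alone.
- **Everything else:** Comparing pictures from before and after, only the two trays and the arm had changed.
- **Disagreement:** The top and side cameras differ by about 2 mm in absolute position, which is within their stated calibration. No check failed.

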